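# Pack the wagon case and close it up

### The arm

A 7-joint arm with a two-finger parallel gripper is mounted at the origin on a cart in front of the work surface, level with it; the furniture and walls round the work are solid. World frame = base frame: x ahead of the robot, y to its left, z up, the work surface at z = 0. Lengths are in m, angles in rad, forces in N, time in s.
With the tool pointing down it reaches from about 0.35 to 0.9 m from the base axis. Payload 8.1 kg.
Tool frame: the origin (TCP) lies on the centre line of the jaws, within the pads' length; the fingertips stand 19 mm ahead of it and the grasp point (between the pads) is the TCP; z points along the fingers, y is the line along which they close (so a half turn about z gives the same grasp; the last joint's range is limited). The gripper opens to 85 mm and grips with 20 to 120 N. Pads are 22 mm wide; open, the fingers measure 114 mm over their backs; the gripper's body (76 mm by 85 mm) begins 54 mm behind the grasp point. The pads swing forward as they close: fully open they stand 13 mm farther back than shut.
Start: joints at [1.236, 0.434, 0.025, 1.573, -0.012, 1.134, -0.075], TCP at [0.144, -0.608, 0.25] pointing down, gripper open.
Joint ranges: [-2.62, 2.62], [-0.44, 2.09], [-1.27, 1.32], [0.08, 2.57], [-1.32, 4.46], [0.12, 2], [-2.74, 2.74]. Speed limits (rad/s): [2.22, 2.22, 3.01, 3.01, 3.14, 3.14, 3.14].

### API

Orientations are given as a unit quaternion [w, x, y, z].
In Python, from workcell import ctrl gives the robot as it stands. The module is installed in compiled form; this text tells all that it offers.
- The arm moves only by the shell command python3 -m handwheel 'ROWS' [OPENING] [FORCE]. ROWS is JSON, a list of rows, each an object with "dp": the shift along the world's x, y, z each as a share of 0.25 m, from -1 to 1, a list of three; "rotation": the turn, a rotation vector about the world's x, y, z each as a share of 90 degrees, from -1 to 1, a list of three. A call has 1 to 12 rows; each row is the pose to reach, as a shift and turn from the pose commanded when the call began; what a row does not reach only later rows make up. A row lasts 1/10 s, in which the tool goes at most 50 mm and 8.59 degrees, less where a joint would pass 70% of its speed; a pose out of reach is approached as far as the arm can. A call with a number of a shift or a turn outside -1 to 1 is refused whole. A call with a gripper value outside its range is refused whole. OPENING is the opening, from -1 (shut) to 1 (fully open), so that 0 is half open, set as the call begins (- or left out, the last holds). The fingers move at their own pace and stop on an object; FORCE is the grip in N (left out, the last holds). Time passes only in rows, so rows that repeat a pose let the fingers close. It gives the time, the measured TCP pose, the force, the opening and the grip force at its end, in the units of the state.
- ctrl.state(): the state, without advancing time (a new reading comes with each control period).
- ctrl.read_camera(name): name is "scene" or "top" or "wrist"; returns a dict with "pixels" (420x560x3 uint8, blue, green, red), "fx", "fy", "cx", "cy" (pixels), "view" (4x4, takes a point from world to camera coordinates). Camera axes: x right, y up, looking along -z (the intrinsics and any distortion apply to the point x, -y, -z); pixel columns grow to the right and rows downward; lengths in m; the calibration is good to about 2 mm. The wrist camera is an equidistant fisheye: a pixel r from the principal point sees the ray r / f radians off the axis. A picture is of the moment at which its call begins. There is no depth.
- ctrl.job_done(): hands the job in; it is judged then, once.
The state is a dict: "clock": time; "q": joint angles; "qvel": joint speeds; "joint_torque": joint torques, N m; "ee_pos": TCP position; "tcp_rot": TCP orientation; "wrist_force": force on the tool from outside, world axes, zero at the start; "torque": the same for the moment, N m; "gripper_width": finger opening in m; "gripper_force": force on a finger pad.
Only numpy, scipy, OpenCV 4.12 (cv2) and the standard library are available. Lean on these libraries where they do the work, as an engineer would, in place of code of your own. Each camera call takes 0.05 s, during which the arm holds its last target. There are 200 camera calls.

### The job

Pack the box wagon (the flat-sided one, not the tank wagon) into the small plywood carrying case: stand it on its wheels on the felt strip, lengthwise. Then, in this order, push the case's drawer fully home, close the lid fully down, and last turn both catches fully in over the lid. Do not disturb the other things on the bench.

Things in the scene. Friction and masses are not known exactly. Their poses are not given: they have to be found in the camera images.
- wagon_mid (a point): Centre, half-way up, of the box wagon: a loose model goods wagon with a closed flat-sided body, 139 mm long (its y axis), 41 mm high; the body is 30 mm wide, flat from 12 to 38 mm above the underside. z up; its underside is 20.5 mm below this point. About 0.1 kg. It stands on the bench left of the case, by the tank wagon. Grasp it across the body.
- felt (a point): Centre of the upper face of the grey felt strip, 50 (x) x 160 mm (y), on the case's inner floor, 30 mm above the bench. Axes are the case's: x from its front (drawer) to its hinge side, y to its left, z up. The case is fixed, 124 (x) x 206 mm outside, walls 6 mm thick, 48 mm higher than the felt; their inner faces lie 50 mm in front, 62 mm behind and 97 mm to each side of this point.
- drawer_pull (a point): Centre of the front face of the wooden pull (60 mm wide, 14 mm high, 20 mm deep, centre 15 mm above the bench) in the middle of the flat drawer at the foot of the case's front. Axes as the case's. The drawer runs towards the case's +x to shut; pushing it takes about 2 N. Shut, this face is 99 mm from the case's middle, 37 mm in front of the case's front wall.
- drawer (a joint): How far the drawer is pulled out, in m: 0 = fully home, 0.065 = most; it starts 0.03 to 0.055.
- lid_hinge (a point): Middle of the lid's hinge line, on the top of the case's rear (+x) wall, 78 mm above the bench; axes as the case's (the hinge line is y).
- lid_edge (a point): Middle of the lid's free edge, half-way through its thickness. The lid is a wooden board 134 mm from hinge line to free edge, 206 mm wide, 8 mm thick (its inner face lies on the hinge line); shut, it overhangs the front wall by 10 mm and its upper face is 86 mm above the bench. Nothing stands on its outer face but thin hinge leaves near the hinge.
- lid (a joint): Angle of the lid, in rad: 0 = shut flat on the walls, 1.57 = upright; it starts open at 1.7 to 1.85, leaning back. Its hinge is stiff (about 0.1 N m), so it stays at any angle and has to be pushed all the way down.
- catch_left_pivot (a point): Pivot axis (vertical) of the left catch, on a wooden block (24 x 28 mm) at the case's left (+y) end, 93 mm above the bench; axes as the case's.
- stud_left (a point): Middle of the upright black stud (14 mm across, 25 mm high, its top 120 mm above the bench, 107.5 mm here) near the free end of the left catch, a flat steel bar 14 mm wide whose upper face is 95 mm above the bench. The stud is 48 mm from the pivot. Push the stud sideways to turn the bar.
- catch_left (a joint): Angle of the left catch, in rad: 0 = fully in, at its stop, pointing straight inward (to the case's -y) over the lid; 1.57 = pointing to the front (the case's -x); more = pointing outward as well. It starts at 1.7 to 2.3, clear of the lid. It turns with slight friction (under 1 N at the stud) and stays where it is left.
- catch_right_pivot (a point): Pivot axis of the right catch, at the case's right (-y) end; the mirror image of the left one.
- stud_right (a point): Middle of the stud on the right catch; the mirror image of the left one, 48 mm from its pivot.
- catch_right (a joint): Angle of the right catch, in rad: 0 = fully in, at its stop, pointing straight inward (to the case's +y) over the lid; 1.57 = pointing to the front; it starts at 1.7 to 2.3.
- tank_wagon: The other wagon, with a round tank, 139 mm long (y), 31 mm wide, 50 mm high; origin at its underside. Loose, a bystander beside the box wagon; leave it alone.
- sanding_block: Cork sanding block 46 x 75 x 24 mm, loose bystander on the right; origin at its underside.
- pliers: Pliers 42 x 147 x 10 mm lying near the front edge of the bench; loose bystander.
- signal_mast: Model light signal 101 mm high standing behind on the left; loose bystander, origin at its underside.
There are look-alikes about, which are no part of the job. What is shaped like the part that bears wagon_mid but red is not meant.

How it is judged:
On the way, in this order (a step that is already met when the one before it is completed fails the run):
1. the box wagon stands on the felt in the case (x of wagon_mid in the frame of felt between -0.016 and 0.016 m and y of wagon_mid in the frame of felt between -0.025 and 0.025 m and z of wagon_mid in the frame of felt below 0.025 m and angle between wagon_mid's own z axis and vertical below 0.15 rad and angle between the y axis of wagon_mid and the y axis of felt, either way round below 0.2 rad), for 0.2 s.
2. then the drawer is fully home (all of step 1 and value of joint drawer below 0.004 m), for 0.2 s.
3. then the lid is shut (all of step 1 and value of joint lid below 0.04 rad), for 0.2 s.
4. then both catches are fully in over the lid (value of joint each of catch_left, catch_right below 0.15 rad), for 0.2 s.
At the end, for the whole second after the job is handed in: The box wagon stands on its wheels on the felt (centre within 16 mm of the strip's middle across it and 25 mm along it, turned less than 0.2 rad, tilted less than 0.15 rad), the drawer is within 4 mm of home, the lid within 0.04 rad of shut, and both catches within 0.15 rad of fully in (all of step 3 and all of step 4 and value of joint drawer below 0.004 m); the robot touches nothing.
It fails at once if a catch is turned in over the case before the lid is shut (value of joint lid above 0.08 rad and value of joint any of catch_left, catch_right below 1.2 rad).
It fails at once if another thing on the bench is shifted by more than 30 mm (distance of any of tank_wagon, sanding_block, pliers, signal_mast from where it was at the start of the episode above 0.03 m).
It also fails if it takes over 72 s, if anything falls off the work surface, if the arm or the gripper's body presses on something with over 40 N, if the wrist force passes 120 N, or if a joint passes its speed limit or range.

## Working session

There is one attempt and no reset: what is moved stays moved. The work goes in short steps, Python scripts to look and compute and a shell command to move; the robot and the scene stay as the last step left them, time stands still between calls to the robot, and variables do not carry over. Pictures are saved under pics/ and viewed, at most 10 in all, crops included, and the job is handed in when it is done.

```bash
mkdir -p pics; cat > h.py <<'E'
import numpy as np, cv2
from workcell import ctrl
def cam(n):
    c=ctrl.read_camera(n); c['pixels']=np.ascontiguousarray(np.array(c['pixels'],np.uint8)); c['view']=np.array(c['view']); c['n']=n; return c
def ray(c,u,v):
    x=(u-c['cx'])/c['fx']; y=(v-c['cy'])/c['fy']
    if c['n']=='wrist':
        r=np.hypot(x,y); s=np.sin(r)/r if r>1e-9 else 1; d=np.array([x*s,-y*s,-np.cos(r)])
    else: d=np.array([x,-y,-1.])
    R=c['view'][:3,:3]; return -R.T@c['view'][:3,3], R.T@d
def onz(c,u,v,z):
    o,d=ray(c,u,v); return o+d*(z-o[2])/d[2]
def px(c,p):
    q=c['view'][:3,:3]@np.array(p)+c['view'][:3,3]; x,y,z=q[0],-q[1],-q[2]
    if c['n']=='wrist':
        r=np.hypot(x,y); t=np.arctan2(r,z)/max(r,1e-9); return c['cx']+c['fx']*x*t, c['cy']+c['fy']*y*t
    return c['cx']+c['fx']*x/z, c['cy']+c['fy']*y/z
E
python3 - <<'E'
from h import *
a=cam('top');b=cam('scene')
cv2.imwrite('pics/top.png',a['pixels']);cv2.imwrite('pics/scene.png',b['pixels'])
for c in(a,b): print({k:v for k,v in c.items() if k!='pixels'}, ray(c,280,210))
print(ctrl.state())
E
```

```text
{'fx': 503.0445733389173, 'fy': 503.0445733389173, 'cx': 271.9195615485201, 'cy': 202.34234589586086, 'view': array([[-0.01072573, -0.99993614,  0.00355957, -0.02976863],
       [ 0.98897292, -0.01008216,  0.14775288, -0.56340883],
       [-0.14770755,  0.00510508,  0.98901791, -1.33437869],
       [ 0.        ,  0.        ,  0.        ,  1.        ]]), 'n': 'top'} (array([ 0.35977897, -0.028635  ,  1.40307565]), array([ 0.13248051, -0.02101364, -0.99120991]))
{'fx': 469.03145988934716, 'fy': 469.03145988934716, 'cx': 289.918483215939, 'cy': 210.70870247386756, 'view': array([[-0.58995301, -0.80743384,  0.00245649,  0.27804132],
       [ 0.39881808, -0.28874915,  0.87038386, -0.31653798],
       [-0.70206808,  0.51446527,  0.49236765, -0.9688126 ],
       [ 0.        ,  0.        ,  0.        ,  1.        ]]), 'n': 'scene'} (array([-0.38990002,  0.63152034,  0.75183852]), array([ 0.71514627, -0.49782698, -0.49110445]))
{'clock': 0.1, 'q': array([ 1.23639509,  0.43513547,  0.02496754,  1.57398925, -0.01161744,
        1.1340422 , -0.07508147]), 'qvel': array([ 6.15216939e-04, -7.85484940e-04,  3.60280737e-04, -2.07404254e-03,
        3.78702769e-04, -8.72304369e-04, -5.47805179e-05]), 'joint_torque': array([ 3.77656426e-03, -6.71754885e+01,  1.02857463e+00, -3.16902030e+01,
        1.57849607e-02,  7.30224419e-03,  4.46649608e-05]), 'ee_pos': array([ 0.14344199, -0.60787208,  0.24962197]), 'tcp_rot': array([-7.01224931e-04,  9.93293826e-01,  1.15615160e-01, -1.37552586e-04]), 'wrist_force': array([ 0.65466657, -0.0191194 ,  0.79992222]), 'torque': array([0.04756576, 0.04103564, 0.01389686]), 'gripper_force': 0.0, 'gripper_width': 0.08572411398186185}
```

View pics/top.png

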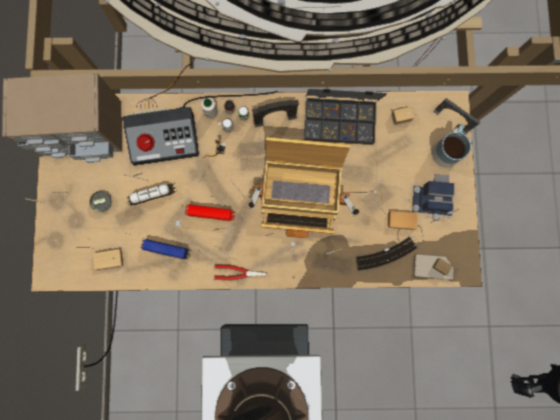

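View pics/scene.png

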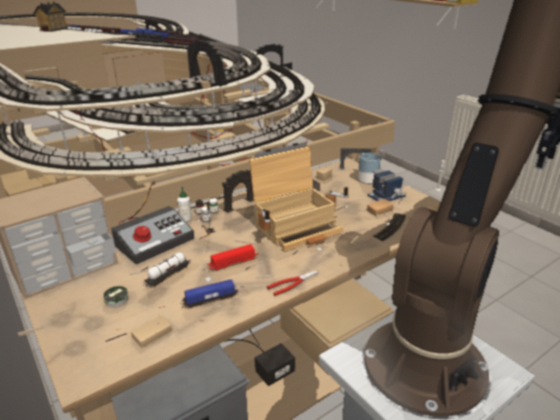

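Top view candidates: blue flat-sided wagon (164,249), red look-alike (209,212), and white tank wagon (151,194). I choose the blue one. The case felt is at about (300,191), the drawer pull at (297,233), and the studs at about (255,203) and (352,211). Next is a close crop with measurements.

```bash
python3 - <<'E'
from h import *
a=cam('top');I=a['pixels']
cv2.imwrite('pics/crop.png',cv2.resize(I[130:285,130:375],None,fx=3.2,fy=3.2,interpolation=cv2.INTER_CUBIC))
h=cv2.cvtColor(I,cv2.COLOR_BGR2HSV)
def big(m):
    c,_=cv2.findContours(m,0,2); return max(c,key=cv2.contourArea)
def show(n,ct,z):
    P=np.float32([onz(a,*p[0],z)[:2] for p in ct]); r=cv2.minAreaRect(P*1000); print(n,r,cv2.boundingRect(ct))
m=cv2.inRange(h,(105,100,30),(135,255,255)); m[:,:130]=0;m[:,200:]=0;show('blue',big(m),.036)
f=cv2.inRange(h,(0,0,30),(180,90,160)); f[:175]=0;f[206:]=0;f[:,:268]=0;f[:,334:]=0;show('felt',big(f),.03)
E
```

```text
blue ((440.172607421875, 258.1131286621094), (116.97896575927734, 26.743865966796875), 76.4994125366211) (143, 240, 43, 18)
felt ((594.5057373046875, -114.75052642822266), (159.61614990234375, 50.387290954589844), 84.15879821777344) (272, 181, 58, 22)
```

View pics/crop.png

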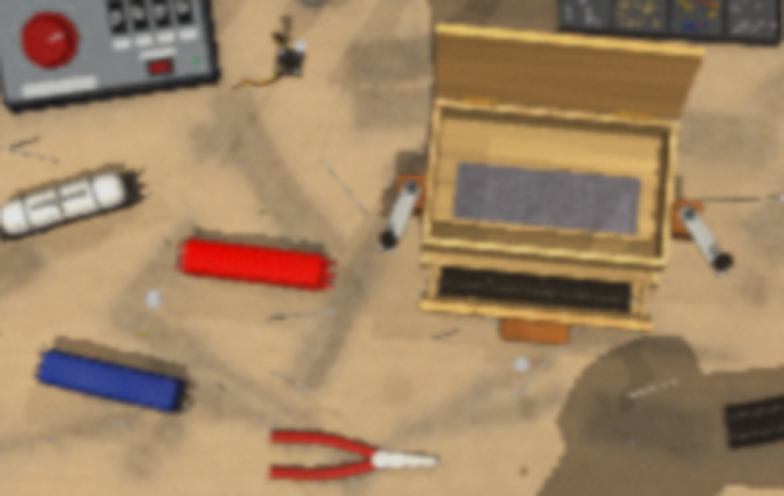

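The crop confirms it: flat-sided blue wagon at crop (112,380), white round tank wagon at (70,203), red decoy at (255,265). The felt measures 160x50 mm, as stated, at about (0.5945,-0.115), yaw -5.8°. The wagon is at about (0.440,0.258), yaw -13.5°. I'm moving above the wagon.

```bash
python3 -m handwheel '[{"dp":[0.86,0.63,0],"rotation":[0,0,0.15]},{"dp":[0.86,0.63,0],"rotation":[0,0,0.15]},{"dp":[0.86,0.63,0],"rotation":[0,0,0.15]},{"dp":[0.86,0.63,0],"rotation":[0,0,0.15]},{"dp":[0.86,0.63,0],"rotation":[0,0,0.15]},{"dp":[0.86,0.63,0],"rotation":[0,0,0.15]},{"dp":[1,1,0],"rotation":[0,0,0.3]},{"dp":[1,1,0],"rotation":[0,0,0.3]},{"dp":[1,1,0],"rotation":[0,0,0.3]}]' 1 30 
python3 -m handwheel '[{"dp":[0.3,1,0],"rotation":[0,0,0.2]},{"dp":[0.3,1,0],"rotation":[0,0,0.2]},{"dp":[0.3,1,0],"rotation":[0,0,0.2]},{"dp":[0.3,1,0],"rotation":[0,0,0.2]},{"dp":[0.3,1,0],"rotation":[0,0,0.2]},{"dp":[0.3,1,0],"rotation":[0,0,0.2]}]'
python3 -m handwheel '[{"dp":[0.1,1,0],"rotation":[0,0,0.2]},{"dp":[0.1,1,0],"rotation":[0,0,0.2]},{"dp":[0.1,1,0],"rotation":[0,0,0.2]},{"dp":[0.1,1,0],"rotation":[0,0,0.2]},{"dp":[0.1,1,0],"rotation":[0,0,0.2]},{"dp":[-0.12,1,-0.2],"rotation":[0,0,0.2]}]'
```

```text
clock: 1.05
ee_pos: [0.3969, -0.3513, 0.2504]
tcp_rot: [-0.001, 0.937, 0.35, 0.001]
wrist_force: [0.6, -1.0, -0.1]
gripper_width: 0.0852
gripper_force: 0.0
clock: 1.65
ee_pos: [0.4698, -0.1023, 0.2507]
tcp_rot: [-0.001, 0.872, 0.49, 0.001]
wrist_force: [1.1, -0.6, 0.4]
gripper_width: 0.0851
gripper_force: 0.0
clock: 2.25
ee_pos: [0.4624, 0.15, 0.2204]
tcp_rot: [-0.0, 0.785, 0.62, 0.007]
wrist_force: [-0.6, 1.1, -1.6]
gripper_width: 0.0857
gripper_force: 0.0
```

```bash
python3 -m handwheel '[{"dp":[-0.09,0.43,-0.2],"rotation":[0,0,0]},{"dp":[-0.09,0.43,-0.2],"rotation":[0,0,0]},{"dp":[-0.09,0.43,-0.2],"rotation":[0,0,0]},{"dp":[-0.09,0.43,-0.2],"rotation":[0,0,0]},{"dp":[-0.09,0.43,-0.2],"rotation":[0,0,0]}]'
cat > meas.py <<'E'
from h import *
c=cam('wrist');I=c['pixels'];h=cv2.cvtColor(I,cv2.COLOR_BGR2HSV)
m=cv2.inRange(h,(105,100,30),(135,255,255))
ct=max(cv2.findContours(m,0,2)[0],key=cv2.contourArea)
P=np.float32([onz(c,*p[0],.039)[:2] for p in ct]);print('blue',cv2.minAreaRect(P*1000),cv2.boundingRect(ct))
s=ctrl.state();q=s['tcp_rot'];print(s['ee_pos'],np.degrees(2*np.arctan2(q[2],q[1]))-90)
E
python3 meas.py; python3 -c "
from h import *
c=cam('wrist');cv2.imwrite('pics/w1.png',c['pixels'])"
```

```text
clock: 2.75
ee_pos: [0.4342, 0.2481, 0.1664]
tcp_rot: [0.0, 0.787, 0.618, -0.0]
wrist_force: [-0.1, -1.6, 0.5]
gripper_width: 0.0852
gripper_force: 0.0
blue ((439.817626953125, 262.4154357910156), (117.74726104736328, 29.08186149597168), 76.46820831298828) (264, 117, 38, 142)
[0.43461817 0.24751725 0.16666496] -13.801211553895172
```

View pics/w1.png

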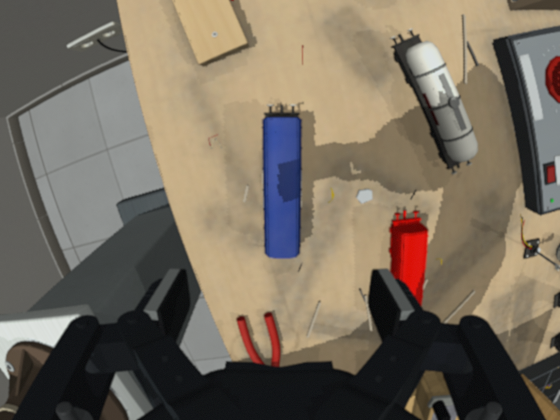

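The wrist view shows the blue wagon upright at (282,185), between the jaws' lines and clear of the red decoy. Its centre is (0.440,0.262). I'm descending and gripping.

```bash
python3 -m handwheel '[{"dp":[0.022,0.055,-0.15],"rotation":[0,0,0]},{"dp":[0.022,0.055,-0.3],"rotation":[0,0,0]},{"dp":[0.022,0.055,-0.45],"rotation":[0,0,0]},{"dp":[0.022,0.055,-0.55],"rotation":[0,0,0]},{"dp":[0.022,0.055,-0.55],"rotation":[0,0,0]},{"dp":[0.022,0.055,-0.55],"rotation":[0,0,0]}]' 1 30
python3 -m handwheel '[{"dp":[0,0,0],"rotation":[0,0,0]},{"dp":[0,0,0],"rotation":[0,0,0]},{"dp":[0,0,0],"rotation":[0,0,0]},{"dp":[0,0,0],"rotation":[0,0,0]},{"dp":[0,0,0],"rotation":[0,0,0]},{"dp":[0,0,0],"rotation":[0,0,0]},{"dp":[0,0,0],"rotation":[0,0,0]},{"dp":[0,0,0],"rotation":[0,0,0]}]' -1 30
```

```text
clock: 3.45
ee_pos: [0.4402, 0.2618, 0.0299]
tcp_rot: [0.0, 0.787, 0.617, -0.0]
wrist_force: [-0.2, 0.2, -0.8]
gripper_width: 0.0855
gripper_force: 0.0
clock: 4.25
ee_pos: [0.44, 0.2627, 0.03]
tcp_rot: [0.0, 0.787, 0.618, 0.001]
wrist_force: [-1.4, -1.9, 7.9]
gripper_width: 0.0292
gripper_force: 30.0
```

```bash
python3 -m handwheel '[{"dp":[0,0,0.2],"rotation":[0,0,0]},{"dp":[0,0,0.4],"rotation":[0,0,0]},{"dp":[0,0,0.6],"rotation":[0,0,0]},{"dp":[0.3,-0.75,0.6],"rotation":[0,0,0.085]},{"dp":[0.3,-0.75,0.6],"rotation":[0,0,0.085]},{"dp":[0.3,-0.75,0.6],"rotation":[0,0,0.085]},{"dp":[0.3,-0.75,0.6],"rotation":[0,0,0.085]},{"dp":[0.3,-0.75,0.6],"rotation":[0,0,0.085]},{"dp":[0.3,-0.75,0.6],"rotation":[0,0,0.085]}]'
python3 -m handwheel '[{"dp":[0.318,-0.755,0],"rotation":[0,0,0]},{"dp":[0.318,-0.755,0],"rotation":[0,0,0]},{"dp":[0.318,-0.755,0],"rotation":[0,0,0]},{"dp":[0.318,-0.755,0],"rotation":[0,0,0]},{"dp":[0.318,-0.755,0],"rotation":[0,0,0]},{"dp":[0.318,-0.755,0],"rotation":[0,0,0]},{"dp":[0.318,-0.755,0],"rotation":[0,0,0]}]'
python3 - <<'E'
from h import *
c=cam('wrist');cv2.imwrite('pics/w2.png',c['pixels'])
s=ctrl.state();q=s['tcp_rot'];print(s['ee_pos'],np.degrees(2*np.arctan2(q[2],q[1]))-90)
ex=np.array([.9948,-.1018,0]);ey=np.array([.1018,.9948,0]);F=np.array([.5945,-.1148,.03])
for sx in(-25,25):
  for sy in(-80,80): print(sx,sy,np.round(px(c,F+ex*sx/1e3+ey*sy/1e3)))
E
```

```text
clock: 5.15
ee_pos: [0.5146, 0.0733, 0.179]
tcp_rot: [-0.0, 0.745, 0.667, -0.0]
wrist_force: [-1.0, 0.2, -1.9]
gripper_width: 0.0294
gripper_force: 31.0
clock: 5.85
ee_pos: [0.5937, -0.1106, 0.1792]
tcp_rot: [-0.001, 0.742, 0.67, 0.0]
wrist_force: [-1.2, 0.1, -2.1]
gripper_width: 0.0295
gripper_force: 30.9
[ 0.59366641 -0.11050851  0.17931295] -5.855712731534993
-25 -80 [255. 286.]
-25 80 [251. 115.]
25 -80 [307. 286.]
25 80 [311. 115.]
```

View pics/w2.png

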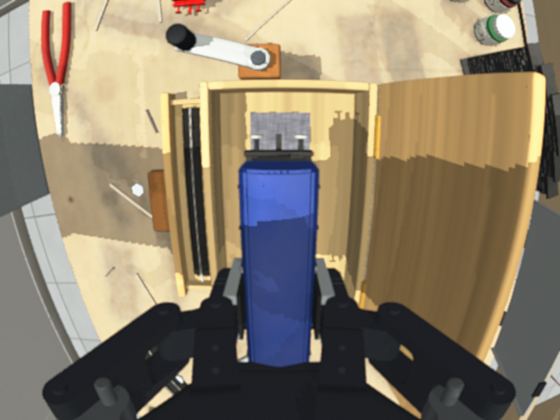

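The wrist view shows the felt's left end at (250-311,112), where predicted (251-311,115), and the wagon held straight. I'm lowering it onto the felt and releasing partway.

```bash
python3 -m handwheel '[{"dp":[0.003,-0.015,-0.15],"rotation":[0,0,0]},{"dp":[0.003,-0.015,-0.3],"rotation":[0,0,0]},{"dp":[0.003,-0.015,-0.4],"rotation":[0,0,0]},{"dp":[0.003,-0.015,-0.44],"rotation":[0,0,0]},{"dp":[0.003,-0.015,-0.465],"rotation":[0,0,0]},{"dp":[0.003,-0.015,-0.473],"rotation":[0,0,0]},{"dp":[0.003,-0.015,-0.473],"rotation":[0,0,0]}]'
python3 -m handwheel '[{"dp":[0,0,0],"rotation":[0,0,0]},{"dp":[0,0,0],"rotation":[0,0,0]},{"dp":[0,0,0],"rotation":[0,0,0]},{"dp":[0,0,0],"rotation":[0,0,0]}]' 0.1
```

```text
clock: 6.6
ee_pos: [0.5955, -0.1171, 0.062]
tcp_rot: [0.001, 0.743, 0.669, 0.001]
wrist_force: [0.8, 0.1, -0.9]
gripper_width: 0.0293
gripper_force: 30.9
clock: 7.0
ee_pos: [0.5949, -0.1176, 0.0613]
tcp_rot: [0.0, 0.744, 0.669, 0.0]
wrist_force: [0.2, -0.2, -0.2]
gripper_width: 0.047
gripper_force: 0.0
```

```bash
python3 -m handwheel '[{"dp":[0,0,0.2],"rotation":[0,0,0]},{"dp":[0,0,0.4],"rotation":[0,0,0]},{"dp":[-0.1,0.01,0.5],"rotation":[0,0,0]},{"dp":[-0.3,0.03,0.5],"rotation":[0,0,0]},{"dp":[-0.5,0.05,0.5],"rotation":[0,0,0]},{"dp":[-0.7,0.08,0.5],"rotation":[0,0,0]},{"dp":[-0.7,0.08,0.5],"rotation":[0,0,0]}]'
python3 -m handwheel '[{"dp":[0,0,0],"rotation":[0,0,0]}]' -1
python3 - <<'E'
from h import *
t=cam('top');cv2.imwrite('pics/t2.png',cv2.resize(t['pixels'][130:250,235:385],None,fx=5,fy=5,interpolation=cv2.INTER_CUBIC))
h=cv2.cvtColor(t['pixels'],cv2.COLOR_BGR2HSV)
ex=np.array([.9948,-.1018,0]);ey=np.array([.1018,.9948,0]);F=np.array([.5945,-.1148,.03])
def loc(p): d=(p-F)[:2]*1000; return np.round([d@ex[:2],d@ey[:2]],1)
m=cv2.inRange(h,(105,100,30),(135,255,255));ct=max(cv2.findContours(m,0,2)[0],key=cv2.contourArea)
P=np.float32([loc(onz(t,*p[0],.068)) for p in ct]);print('wagon',cv2.minAreaRect(P))
m=cv2.inRange(t['pixels'],(0,0,0),(70,70,70));m[:,:235]=0;m[:,385:]=0;m[:190]=0;m[225:]=0
for k in cv2.findContours(m,0,2)[0]:
    if 3<cv2.contourArea(k)<120: x,y,w,hh=cv2.boundingRect(k);u=[x+w/2-.5,y+hh/2-.5];print(u,w,hh,loc(onz(t,*u,.12)))
E
```

```text
clock: 7.7
ee_pos: [0.4119, -0.097, 0.1848]
tcp_rot: [-0.002, 0.743, 0.669, -0.003]
wrist_force: [-0.1, -0.7, -0.1]
gripper_width: 0.0467
gripper_force: 0.0
clock: 7.8
ee_pos: [0.419, -0.0978, 0.1864]
tcp_rot: [0.001, 0.744, 0.669, -0.0]
wrist_force: [1.1, 0.1, 0.7]
gripper_width: 0.0335
gripper_force: 0.0
wagon ((-0.6074838638305664, -5.526313781738281), (113.95941925048828, 28.853208541870117), 89.36575317382812)
[355.5, 211.5] 4 4 [ -55.  -141.6]
[250.5, 204.5] 4 4 [-61.6 129.2]
```

View pics/t2.png

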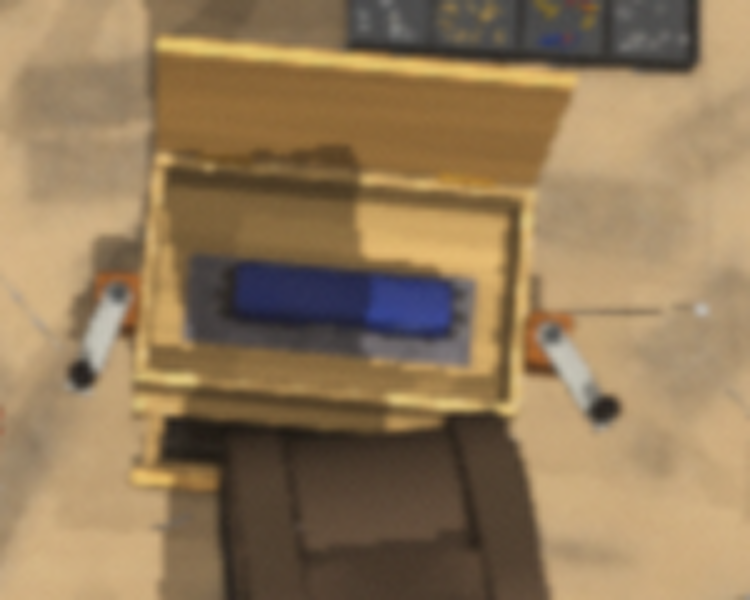

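The picture shows the wagon standing on the felt (about -1 mm, -5.5 mm off centre) with its buffers clear. The studs are at crop (82,376) and (602,408). Next I shut the jaws, descend in front of the pull and push the drawer.

```bash
python3 -m handwheel '[{"dp":[0,0,-0.2],"rotation":[0,0,0]},{"dp":[0,0,-0.4],"rotation":[0,0,0]},{"dp":[0,0,-0.55],"rotation":[0,0,0]},{"dp":[0,0,-0.625],"rotation":[0,0,0]},{"dp":[0,0,-0.625],"rotation":[0,0,0]},{"dp":[0,0,-0.625],"rotation":[0,0,0]}]' -1
python3 -m handwheel '[{"dp":[0.05,-0.005,0],"rotation":[0,0,0]},{"dp":[0.1,-0.01,0],"rotation":[0,0,0]},{"dp":[0.15,-0.015,0],"rotation":[0,0,0]},{"dp":[0.19,-0.019,0],"rotation":[0,0,0]},{"dp":[0.23,-0.023,0],"rotation":[0,0,0]},{"dp":[0.25,-0.025,0],"rotation":[0,0,0]},{"dp":[0.25,-0.025,0],"rotation":[0,0,0]},{"dp":[0.25,-0.025,0],"rotation":[0,0,0]}]'
```

```text
clock: 8.45
ee_pos: [0.4212, -0.0971, 0.0297]
tcp_rot: [-0.0, 0.743, 0.669, 0.0]
wrist_force: [0.2, 0.5, -0.2]
gripper_width: -0.0002
gripper_force: 0.0
clock: 9.25
ee_pos: [0.482, -0.1036, 0.0295]
tcp_rot: [-0.0, 0.744, 0.669, -0.0]
wrist_force: [-0.3, 0.1, -0.4]
gripper_width: -0.0001
gripper_force: 0.0
```

```bash
python3 -m handwheel '[{"dp":[0.01,-0.001,0],"rotation":[0,0,0]},{"dp":[0.02,-0.002,0],"rotation":[0,0,0]},{"dp":[0.028,-0.003,0],"rotation":[0,0,0]}]'
python3 -m handwheel '[{"dp":[0.005,0,0],"rotation":[0,0,0]},{"dp":[0.01,-0.001,0],"rotation":[0,0,0]}]'
python3 -m handwheel '[{"dp":[0.005,0,0],"rotation":[0,0,0]},{"dp":[0.01,-0.001,0],"rotation":[0,0,0]}]'
```

```text
clock: 9.55
ee_pos: [0.4886, -0.1044, 0.0295]
tcp_rot: [-0.0, 0.744, 0.669, -0.001]
wrist_force: [-6.8, 1.8, 0.6]
gripper_width: 0.0001
gripper_force: 3.6
clock: 9.75
ee_pos: [0.4888, -0.1045, 0.0291]
tcp_rot: [-0.002, 0.744, 0.669, -0.002]
wrist_force: [-11.4, 2.8, 9.0]
gripper_width: 0.0001
gripper_force: 6.1
clock: 9.95
ee_pos: [0.4891, -0.1045, 0.0289]
tcp_rot: [-0.003, 0.743, 0.669, -0.004]
wrist_force: [-19.1, 4.1, 15.8]
gripper_width: -0.0
gripper_force: 9.9
```

The drawer stopped firmly at local x=-106, as computed for shut. Next I back off, rise, and go over and behind the lid.

```bash
python3 -m handwheel '[{"dp":[-0.08,0.008,0],"rotation":[0,0,0]},{"dp":[-0.1,0.01,0.2],"rotation":[0,0,0]},{"dp":[-0.1,0.01,0.4],"rotation":[0,0,0]},{"dp":[-0.1,0.01,0.6],"rotation":[0,0,0]},{"dp":[-0.1,0.01,0.8],"rotation":[0,0,0]},{"dp":[-0.1,0.01,0.98],"rotation":[0,0,0]},{"dp":[-0.1,0.01,0.98],"rotation":[0,0,0]}]' -1
python3 -m handwheel '[{"dp":[0.2,-0.02,0],"rotation":[0,0,0]},{"dp":[0.4,-0.04,0],"rotation":[0,0,0]},{"dp":[0.6,-0.06,0],"rotation":[0,0,0]},{"dp":[0.8,-0.08,0],"rotation":[0,0,0]},{"dp":[1,-0.1,0],"rotation":[0,0,0]},{"dp":[1,-0.1,0],"rotation":[0,0,0]}]'
python3 - <<'E'
from h import *
t=cam('top');h=cv2.cvtColor(t['pixels'],cv2.COLOR_BGR2HSV)
s=cam('scene');cv2.imwrite('pics/s2.png',cv2.resize(s['pixels'][110:290,170:420],None,fx=3,fy=3,interpolation=cv2.INTER_CUBIC))
print(ctrl.state()['ee_pos'])
E
```

```text
clock: 10.65
ee_pos: [0.4725, -0.1023, 0.2809]
tcp_rot: [0.005, 0.744, 0.669, 0.003]
wrist_force: [-0.9, -0.1, -0.3]
gripper_width: 0.0003
gripper_force: 0.0
clock: 11.25
ee_pos: [0.7234, -0.1277, 0.2706]
tcp_rot: [-0.001, 0.744, 0.668, 0.0]
wrist_force: [0.2, 0.5, -1.4]
gripper_width: -0.0001
gripper_force: 0.0
[ 0.71982624 -0.12694384  0.27261092]
```

View pics/s2.png

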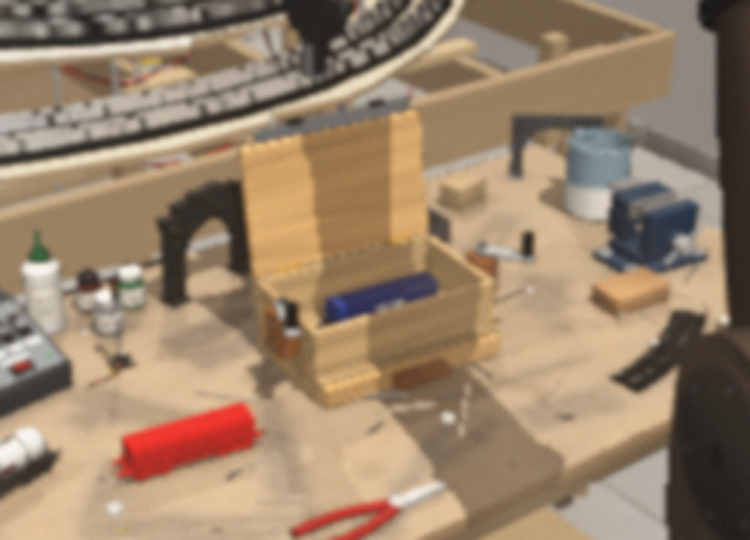

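The scene view shows the drawer home, the wagon inside, and the lid's free edge at crop (243,148)-(417,112). A grey bar (the parts tray's flap) lies behind the lid at (262,137)-(410,100). I check its position and the lid angle by triangulation.

```bash
python3 - <<'E'
from h import *
t=cam('top');s=cam('scene')
def tri(a,b):
    o1,d1=ray(t,*a);o2,d2=ray(s,*b);A=np.stack([d1,-d2],1);k=np.linalg.lstsq(A,o2-o1,rcond=None)[0];p=o1+k[0]*d1;r=o2+k[1]*d2;return (p+r)/2,np.linalg.norm(p-r)
print('bar',tri((306,92),(257,156)),tri((386,97),(307,143)))
L=tri((267,138.5),(251,159));R=tri((350,145),(309,147));print('lid',L,R)
F=np.array([.5945,-.1148]);ex=np.array([.9948,-.1018])
for P in(L,R): x=(P[0][:2]-F)@ex;print(x,np.arctan2(P[0][2]-.078,.068-x))
E
```

```text
bar (array([ 0.8368381 , -0.12908412,  0.14563199]), np.float64(0.004452993914943926)) (array([ 0.8230387 , -0.33354733,  0.14857567]), np.float64(0.004523368472638734))
lid (array([ 0.69629343, -0.02400166,  0.20968907]), np.float64(0.0011358273777561517)) (array([ 0.67965545, -0.22678357,  0.20503488]), np.float64(0.00245791977846712))
0.0920208299944926 1.751218435613819
0.0961125696578046 1.7885844148340926
```

The flap is at x≈0.83, z≈0.15, so it is clear of the descent. The lid is at about 1.77 rad. I descend behind it and sweep it over.

```bash
python3 -m handwheel '[{"dp":[0.055,-0.006,0],"rotation":[0,0,0]},{"dp":[0.055,-0.006,-0.13],"rotation":[0,0,0]},{"dp":[0.055,-0.006,-0.27],"rotation":[0,0,0]},{"dp":[0.055,-0.006,-0.27],"rotation":[0,0,0]},{"dp":[0.055,-0.006,-0.27],"rotation":[0,0,0]}]'
python3 -m handwheel '[{"dp":[-0.04,0.004,0],"rotation":[0,0,0]},{"dp":[-0.08,0.008,0],"rotation":[0,0,0]},{"dp":[-0.14,0.014,0],"rotation":[0,0,0]},{"dp":[-0.2,0.02,0],"rotation":[0,0,0]},{"dp":[-0.26,0.026,-0.003],"rotation":[0,0,0]},{"dp":[-0.31,0.032,-0.007],"rotation":[0,0,0]},{"dp":[-0.31,0.032,-0.007],"rotation":[0,0,0]}]'
```

```text
clock: 11.95
ee_pos: [0.7322, -0.1293, 0.2085]
tcp_rot: [0.0, 0.744, 0.669, -0.0]
wrist_force: [-0.5, -0.5, 1.6]
gripper_width: -0.0004
gripper_force: 0.0
clock: 12.65
ee_pos: [0.6553, -0.1209, 0.2088]
tcp_rot: [0.002, 0.744, 0.669, 0.001]
wrist_force: [0.3, 0.4, 0.3]
gripper_width: -0.0
gripper_force: 0.0
```

```bash
python3 -m handwheel '[{"dp":[-0.052,0.005,-0.04],"rotation":[0,0,0]},{"dp":[-0.1,0.01,-0.056],"rotation":[0,0,0]},{"dp":[-0.147,0.015,-0.084],"rotation":[0,0,0]},{"dp":[-0.19,0.02,-0.115],"rotation":[0,0,0]},{"dp":[-0.227,0.023,-0.152],"rotation":[0,0,0]},{"dp":[-0.264,0.027,-0.195],"rotation":[0,0,0]},{"dp":[-0.29,0.03,-0.24],"rotation":[0,0,0]},{"dp":[-0.316,0.032,-0.29],"rotation":[0,0,0]},{"dp":[-0.33,0.034,-0.332],"rotation":[0,0,0]},{"dp":[-0.34,0.035,-0.373],"rotation":[0,0,0]},{"dp":[-0.343,0.035,-0.4],"rotation":[0,0,0]}]'
python3 -m handwheel '[{"dp":[0,0,-0.008],"rotation":[0,0,0]},{"dp":[0,0,-0.012],"rotation":[0,0,0]}]'
```

```text
clock: 13.75
ee_pos: [0.5698, -0.1122, 0.1048]
tcp_rot: [-0.0, 0.744, 0.669, -0.0]
wrist_force: [-1.6, -0.1, 21.7]
gripper_width: -0.0002
gripper_force: 13.0
clock: 13.95
ee_pos: [0.57, -0.1122, 0.1046]
tcp_rot: [0.001, 0.744, 0.669, -0.0]
wrist_force: [-13.4, 0.7, 36.8]
gripper_width: -0.0
gripper_force: 18.3
```

The lid is down: fingertips at 0.0856 m, resisting with about 37 N. I lift off, then re-measure the studs and compute the arc shifts.

```bash
python3 -m handwheel '[{"dp":[0,0,0.15],"rotation":[0,0,0]},{"dp":[-0.2,0.02,0.35],"rotation":[0,0,0]},{"dp":[-0.4,0.04,0.4],"rotation":[0,0,0]},{"dp":[-0.4,0.04,0.4],"rotation":[0,0,0]}]'
cat > arc.py <<'E'
from h import *
ex=np.array([.9948,-.1018]);ey=np.array([.1018,.9948]);F=np.array([.5945,-.1148])
p=ctrl.state()['ee_pos'];print(p)
def arc(sg,P=(-15.5,115),D=20):
    l0=np.array([(p[:2]-F)@ex,(p[:2]-F)@ey])*1000;print('local',l0)
    for th in(2.1,1.87,1.57,1.3,1.,.7,.4,.2,0.):
        s,c=np.sin(th),np.cos(th);d=D+8*(th>2)
        l=np.array([P[0]-48*s-d*c,sg*(P[1]-48*c+d*s)])
        w=F+ex*l[0]/1e3+ey*l[1]/1e3;print(th,l.round(),((w-p[:2])/.25).round(3))
E
python3 - <<'E'
from arc import *
arc(1);arc(-1)
t=cam('top');s=cam('scene');cv2.imwrite('pics/t3.png',cv2.resize(np.hstack([t['pixels'][130:250,235:385],s['pixels'][140:260,210:360]]),None,fx=2.6,fy=2.6,interpolation=cv2.INTER_CUBIC))
E
```

```text
clock: 14.35
ee_pos: [0.4676, -0.1017, 0.204]
tcp_rot: [0.001, 0.743, 0.669, -0.0]
wrist_force: [-0.2, 0.2, -0.8]
gripper_width: 0.0002
gripper_force: 0.0
[ 0.46755288 -0.10168517  0.20395311]
local [-1.27622085e+02  1.23412311e-01]
2.1 [-43. 163.] [0.404 0.615]
1.87 [-55. 148.] [0.347 0.56 ]
1.57 [-64. 135.] [0.31 0.51]
1.3 [-67. 121.] [0.29  0.458]
1.0 [-67. 106.] [0.286 0.396]
0.7 [-62.  91.] [0.299 0.335]
0.4 [-53.  79.] [0.33  0.282]
0.2 [-45.  72.] [0.359 0.252]
0.0 [-36.  67.] [0.394 0.229]
local [-1.27622085e+02  1.23412311e-01]
2.1 [ -43. -163.] [ 0.271 -0.685]
1.87 [ -55. -148.] [ 0.227 -0.62 ]
1.57 [ -64. -135.] [ 0.2   -0.564]
1.3 [ -67. -121.] [ 0.191 -0.508]
1.0 [ -67. -106.] [ 0.199 -0.447]
0.7 [-62. -91.] [ 0.225 -0.39 ]
0.4 [-53. -79.] [ 0.266 -0.344]
0.2 [-45. -72.] [ 0.301 -0.321]
0.0 [-36. -67.] [ 0.339 -0.305]
```

View pics/t3.png

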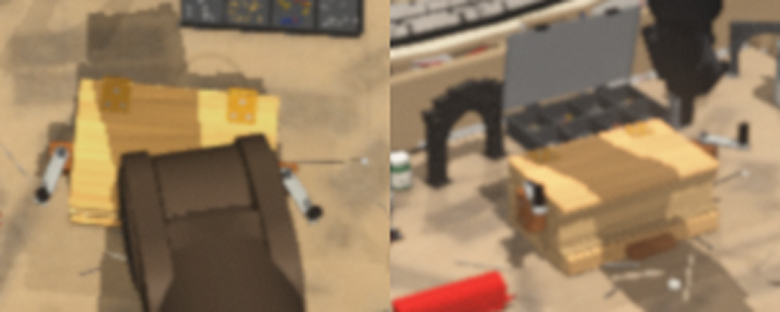

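Top and scene views show the lid flat and the drawer home, with both catches still out (studs at (42,194) and (312,211)). I turn the left catch first.

```bash
python3 -m handwheel '[{"dp":[0.1,0.154,0],"rotation":[0,0,0]},{"dp":[0.2,0.308,0],"rotation":[0,0,0]},{"dp":[0.3,0.462,0],"rotation":[0,0,0]},{"dp":[0.4,0.615,0],"rotation":[0,0,0]},{"dp":[0.4,0.615,0],"rotation":[0,0,0]},{"dp":[0.4,0.615,-0.15],"rotation":[0,0,0]},{"dp":[0.4,0.615,-0.34],"rotation":[0,0,0]},{"dp":[0.4,0.615,-0.34],"rotation":[0,0,0]},{"dp":[0.4,0.615,-0.34],"rotation":[0,0,0]}]'
python3 -m handwheel '[{"dp":[-0.057,-0.055,0],"rotation":[0,0,0]},{"dp":[-0.094,-0.105,0],"rotation":[0,0,0]},{"dp":[-0.114,-0.157,0],"rotation":[0,0,0]},{"dp":[-0.118,-0.219,0],"rotation":[0,0,0]},{"dp":[-0.105,-0.28,0],"rotation":[0,0,0]},{"dp":[-0.074,-0.333,0],"rotation":[0,0,0]},{"dp":[-0.045,-0.363,0],"rotation":[0,0,0]},{"dp":[-0.02,-0.38,0],"rotation":[0,0,0]},{"dp":[-0.02,-0.38,0],"rotation":[0,0,0]}]'
python3 -c "
from arc import *
print(((p[:2]-F)@ex,(p[:2]-F)@ey))"
```

```text
clock: 15.35
ee_pos: [0.5698, 0.0517, 0.1172]
tcp_rot: [-0.001, 0.744, 0.669, -0.001]
wrist_force: [0.4, -0.1, 1.3]
gripper_width: -0.0003
gripper_force: 0.0
clock: 16.25
ee_pos: [0.5659, -0.044, 0.1171]
tcp_rot: [0.0, 0.744, 0.668, 0.0]
wrist_force: [0.1, 0.2, -0.6]
gripper_width: -0.0002
gripper_force: 0.0
[ 0.56587654 -0.04403386  0.11713542]
(np.float64(-0.03567861088113679), np.float64(0.06748428933653629))
```

```bash
python3 -m handwheel '[{"dp":[0.015,-0.002,0],"rotation":[0,0,0]},{"dp":[0.03,-0.003,0],"rotation":[0,0,0]},{"dp":[0.03,-0.003,0],"rotation":[0,0,0]}]'
python3 - <<'E'
from arc import *
t=cam('top');s=cam('scene');cv2.imwrite('pics/t4.png',cv2.resize(np.hstack([t['pixels'][130:250,235:385],s['pixels'][140:260,210:360]]),None,fx=2.6,fy=2.6,interpolation=cv2.INTER_CUBIC))
E
```

```text
clock: 16.55
ee_pos: [0.5677, -0.0436, 0.1165]
tcp_rot: [-0.003, 0.743, 0.669, -0.004]
wrist_force: [-16.2, -0.3, 10.2]
gripper_width: -0.0002
gripper_force: 8.2
[ 0.56774127 -0.0435696   0.11646049]
```

View pics/t4.png

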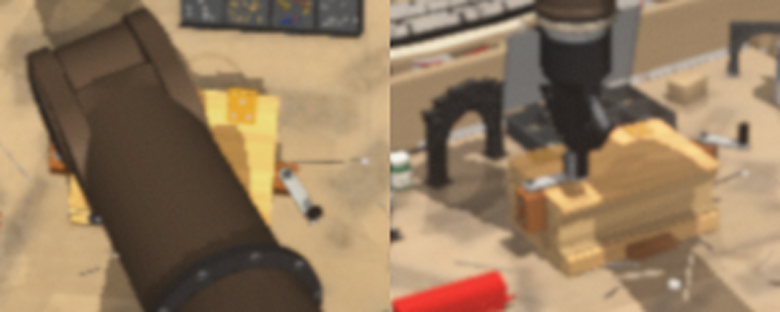

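The left bar now points straight inward over the lid and sits at its stop (16 N). I back off, rise and head to the right side.

```bash
python3 -m handwheel '[{"dp":[-0.1,0.01,0],"rotation":[0,0,0]},{"dp":[-0.12,0.012,0.17],"rotation":[0,0,0]},{"dp":[-0.12,0.012,0.34],"rotation":[0,0,0]},{"dp":[-0.12,-0.2,0.34],"rotation":[0,0,0]},{"dp":[-0.12,-0.4,0.34],"rotation":[0,0,0]},{"dp":[-0.12,-0.6,0.34],"rotation":[0,0,0]},{"dp":[-0.12,-0.8,0.34],"rotation":[0,0,0]},{"dp":[-0.12,-0.8,0.34],"rotation":[0,0,0]}]'
python3 - <<'E'
from arc import *
for th,D in((2.45,30),(2.15,20),(1.87,20),(1.57,20),(1.3,20),(1.,20),(.7,20),(.4,20),(.2,19),(0,18)):
    s,c=np.sin(th),np.cos(th);l=np.array([-15.5-48*s-D*c,-(115-48*c+D*s)])
    w=F+ex*l[0]/1e3+ey*l[1]/1e3
    if th==2.45: w0=w;print('start',l,(w-p[:2])/.25)
    print(th,((w-w0)/.25).round(3))
E
```

```text
clock: 17.45
ee_pos: [0.5409, -0.2524, 0.2016]
tcp_rot: [0.001, 0.747, 0.665, -0.002]
wrist_force: [0.6, 0.5, -0.7]
gripper_width: 0.0001
gripper_force: 0.0
[ 0.54088128 -0.25236378  0.2016392 ]
start [ -23.00576808 -171.10404126] [ 0.05325676 -0.12123414]
2.45 [0. 0.]
2.15 [-0.081  0.061]
1.87 [-0.12   0.104]
1.57 [-0.146  0.16 ]
1.3 [-0.155  0.216]
1.0 [-0.147  0.277]
0.7 [-0.122  0.334]
0.4 [-0.08  0.38]
0.2 [-0.042  0.404]
0 [0.001 0.419]
```

```bash
python3 -m handwheel '[{"dp":[0.053,-0.121,0],"rotation":[0,0,0]},{"dp":[0.053,-0.121,0],"rotation":[0,0,0]},{"dp":[0.053,-0.121,-0.17],"rotation":[0,0,0]},{"dp":[0.053,-0.121,-0.335],"rotation":[0,0,0]},{"dp":[0.053,-0.121,-0.335],"rotation":[0,0,0]},{"dp":[0.053,-0.121,-0.335],"rotation":[0,0,0]}]'
python3 -m handwheel '[{"dp":[-0.081,0.061,0],"rotation":[0,0,0]},{"dp":[-0.12,0.104,0],"rotation":[0,0,0]},{"dp":[-0.146,0.16,0],"rotation":[0,0,0]},{"dp":[-0.155,0.216,0],"rotation":[0,0,0]},{"dp":[-0.147,0.277,0],"rotation":[0,0,0]},{"dp":[-0.122,0.334,0],"rotation":[0,0,0]},{"dp":[-0.08,0.38,0],"rotation":[0,0,0]},{"dp":[-0.042,0.404,0],"rotation":[0,0,0]},{"dp":[-0.015,0.415,0],"rotation":[0,0,0]},{"dp":[0.005,0.419,0],"rotation":[0,0,0]},{"dp":[0.005,0.419,0],"rotation":[0,0,0]}]'
```

```text
clock: 18.05
ee_pos: [0.5557, -0.2734, 0.119]
tcp_rot: [-0.001, 0.743, 0.669, 0.0]
wrist_force: [-0.7, -0.1, 0.6]
gripper_width: 0.0
gripper_force: 0.0
clock: 19.15
ee_pos: [0.5547, -0.169, 0.1178]
tcp_rot: [-0.002, 0.744, 0.669, -0.002]
wrist_force: [-9.2, 3.6, 5.7]
gripper_width: -0.0002
gripper_force: 5.1
```

Contact is at local x=-34, the same as for the left catch at its stop. I back off and verify.

```bash
python3 -m handwheel '[{"dp":[-0.1,0.01,0],"rotation":[0,0,0]},{"dp":[-0.12,0.012,0.2],"rotation":[0,0,0]},{"dp":[-0.3,0.03,0.4],"rotation":[0,0,0]},{"dp":[-0.5,-0.2,0.5],"rotation":[0,0,0]},{"dp":[-0.6,-0.4,0.5],"rotation":[0,0,0]},{"dp":[-0.6,-0.6,0.5],"rotation":[0,0,0]},{"dp":[-0.6,-0.8,0.5],"rotation":[0,0,0]},{"dp":[-0.6,-0.8,0.5],"rotation":[0,0,0]},{"dp":[-0.6,-0.8,0.5],"rotation":[0,0,0]}]'
python3 - <<'E'
from arc import *
t=cam('top');s=cam('scene');cv2.imwrite('pics/t5.png',cv2.resize(np.hstack([t['pixels'][130:250,235:385],s['pixels'][140:260,210:360]]),None,fx=2.6,fy=2.6,interpolation=cv2.INTER_CUBIC))
E
```

```text
clock: 20.05
ee_pos: [0.4044, -0.3768, 0.2432]
tcp_rot: [0.001, 0.747, 0.665, -0.001]
wrist_force: [0.3, 0.2, -0.4]
gripper_width: 0.0004
gripper_force: 0.0
[ 0.40441826 -0.3768096   0.24322969]
```

View pics/t5.png

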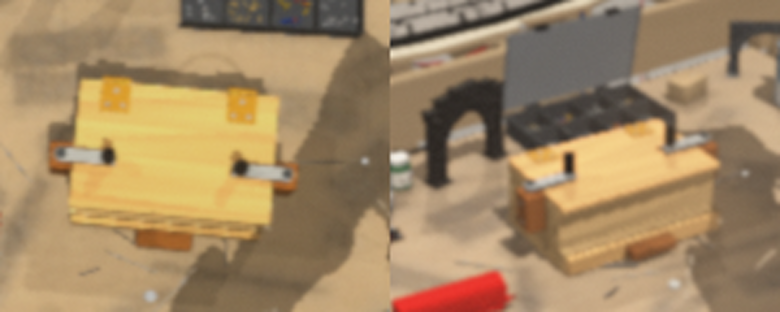

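Both bars lie straight in over the lid (studs at (108,157) and (240,168)). The lid is flat. I run a quick numeric check of the drawer pull, then hand in.

```bash
python3 - <<'E'
from arc import *
t=cam('top');h=cv2.cvtColor(t['pixels'],cv2.COLOR_BGR2HSV)
m=cv2.inRange(h,(3,130,60),(14,255,255));m[:215]=0;m[235:]=0;m[:,280:][:,35:]=0;m[:,:280]=0
k=max(cv2.findContours(m,0,2)[0],key=cv2.contourArea)
P=np.array([onz(t,*q[0],.022)[:2]-F for q in k]);print((P@ex).min(),(P@ex).max(),'expected front -0.093', cv2.boundingRect(k))
E
```

```text
[ 0.40648414 -0.37083598  0.24327067]
-0.09344046270446434 -0.07634543643741955 expected front -0.093 (287, 219, 22, 8)
```

```bash
python3 -c "
from workcell import ctrl
print(ctrl.job_done())"
```

```text
the job is handed in; nothing more can be done
None
```

The job is handed in at about 20 s on the robot clock: the blue box wagon is on the felt, the drawer is home, the lid is shut and both catches are in. My last camera checks agreed with this, but the hand-in returned no verdict.

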